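# Put away the dry things from the dish rack

## Robot

A 6-joint arm with a two-finger parallel gripper is mounted at the origin on the work surface. World frame = base frame: x ahead of the robot, y to its left, z up, the work surface at z = 0. Lengths are in mm, angles in rad, forces in N, time in s.
With the tool pointing down it reaches from about 350 to 775 mm from the base axis. Payload 7.3 kg.
Tool frame: the origin (TCP) lies on the centre line of the jaws, within the pads' length; the fingertips stand 22 mm ahead of it and the grasp point (between the pads) lies 3 mm ahead of it; z points along the fingers, y is the direction in which the jaws open and shut (so a half turn about z gives the same grasp; the last joint's range is limited). The gripper opens to 92 mm and grips with 3 to 60 N. Pads are 19 mm wide; open, the fingers measure 130 mm over their backs; the gripper's body (75 mm by 190 mm) begins 47 mm behind the grasp point.
Start: joints at [1.159, 0.342, 1.524, -0, 1.275, -0.146], TCP at [137.891, 506.585, 248.741] pointing down, gripper open.
Joint ranges: [-2.53, 2.53], [-0.77, 2.02], [0.04, 2.7], [-1, 4.14], [0.28, 2.66], [-3.11, 3.11]. Speed limits (rad/s): [2.57, 2.57, 3.14, 3.14, 3.14, 3.14].

## Interface

Orientations are given as [roll, pitch, yaw] about the fixed x, y, z axes, in that order (R = Rz(yaw) Ry(pitch) Rx(roll)).
In Python, from plant import get_obs, capture, bot, spot_in gives the robot as it stands.
- The arm moves only by the shell command python3 -m handwheel 'ROWS' [OPENING]. ROWS is JSON, a list of rows, each a list of 2 entries, a list of its own where there are three numbers: the shift along the world's x, y, z in mm, then the turn, a rotation vector about the world's x, y, z in rad. In form: [[[x, y, z], [wx, wy, wz]], ...]. A call has 1 to 12 rows; each row shifts and turns the commanded pose from where the row before left it; what a row does not reach is not made up. A row lasts 1/8 s, in which the tool goes at most 62.5 mm and 10.7 degrees, less where a joint would pass 70% of its speed; a pose out of reach is approached as far as the arm can. A call is refused whole if a number of a shift passes 62.5 or a number of a turn 0.188, either way. A call with a gripper value outside its range is refused whole. OPENING is the closure, from 0 (fully open) to 1 (shut), set as the call begins (- or left out, the last holds). The fingers move at their own pace and stop on an object; the grip force is fixed at half the most. Time passes only in rows, so rows that do not move let the fingers close. It gives the time, the measured TCP pose, the force and the opening at its end, in the units of the state.
- get_obs(): the state, without advancing time (a new reading comes with each control period).
- capture(name): name is "side" or "top"; returns a dict with "img" (420x560x3 uint8, red, green, blue), "fx", "fy", "cx", "cy" (pixels), "k1" (the pictures are not rectified: a ray, as slopes to the right and down, at radius r is drawn at 1 + k1 r^2 times it, then the intrinsics apply), "cam_to_world" (4x4, takes a point from camera to world coordinates). Camera axes: x right, y up, looking along -z (the intrinsics and any distortion apply to the point x, -y, -z); pixel columns grow to the right and rows downward; lengths in mm; the calibration is good to about 2 mm. A picture is of the moment at which its call begins. There is no depth.
- bot.close_job(): hands the job in, once; it reports no verdict.
Trained networks look in the newest picture that a camera, given by its name, has taken for a name from the list of things; names that differ only in an ending like _2 or _b are one class to them, and where a whole thing is asked for, a point or a joint stands for the part that bears it (a point fixed in the world has none). Each returns a list of dicts, best first, with "score" (0 to 1); they miss things now and then, are a little off and sometimes report something else, mostly with a low value. They report only what shows in the picture. A call takes as long as a camera call. They do not tell look-alikes from the thing itself.
- spot_in(thing, camera): "xyz" ([x, y, z] in mm, in the coordinates of the camera as it stood for that picture, good to about 4 mm: the middle of the surface that is visible of it).
The state is a dict: "time": time; "joint_positions": joint angles; "dq": joint speeds; "tau": joint torques, N m; "tool_pos": TCP position; "tcp_rot": TCP orientation; "contact_force": force on the tool from outside, world axes, zero at the start; "moment": the same for the moment, N m; "grip_width": finger opening in mm.
Only numpy, scipy, OpenCV 4.12 (cv2) and the standard library are available. Lean on these libraries where they do the work, as an engineer would, in place of code of your own. Each camera call takes 0.05 s, during which the arm holds its last target. There are 200 camera calls.

## Task

Put away the dry things from the dish rack, each where it belongs: the lids on the teapot and the pitcher they fit, properly seated, the cup mouth down in the free half of the cup tray, and the skimmer lying flat lengthwise inside the utensil tray. Set each down without dropping it, and don't shift the cup already stored, the teapot, the pitcher or the trays.

Things in the scene. Friction and masses are not known exactly. Their poses are not given: they have to be found in the camera images.
- teapot_lid_knob (a point): White ceramic teapot lid, 80 mm across, domed, knob 19 mm across, 16 mm tall. Point: middle of the knob, on the lid's axis (z). Lid's foot 35 mm below it, flange underside (rests on the teapot's rim) 25 below, dome top 12 below, knob top 9 above. Plug under the flange 10 deep, 52 tapering to 44 across. 90 g. In the rack with pitcher lid and cup: three places in a row across it (y), 100 mm apart, any order.
- pitcher_lid_knob (a point): White plastic pitcher lid, 96 mm across, flat, knob 24 mm across, 22 mm tall. Point: middle of the knob, on the lid's axis (z). Lid's foot 27 mm below it, flange underside (rests on the pitcher's rim) 15 below, flat top 11 below, knob top 11 above. Plug under the flange 12 deep, 73 tapering to 62 across. 60 g. In the rack's row of three.
- cup_center (a point): The cup to put away: green melamine tumbler, no handle, standing mouth down in the rack's row of three; 70 mm tall, 70 across at the mouth (below), 60 near the foot (above), 65 half-way. Point: its centre, half-way up; z along its axis, up while mouth down. 110 g. Grey rack: 300 (x) x 320 mm, floor 12 mm and walls 48 mm above the cart top; its shut compartment at the far side is 53 mm high.
- skimmer_grip (a point): Steel skimmer, 215 mm long, lying along y on the robot's side of the rack. Point: on the axis of its round 10 mm handle, near its centre of mass, 22 mm above what it lies on; x along the handle to the head, z up. Perforated head 66 mm across, 10 high, centred at x +65 mm, ends at +98; handle straight and level from -95 to +20; down-turned hook ends at -117. 120 g.
- teapot: White ceramic teapot without lid, loose, 550 g, 90 mm tall, belly 112 across, spout to its +y (reaches 110 mm), handle to -y (98 mm), both lower than the rim. Origin: centre of its underside, z up. Round mouth 64 mm wide inside, rim 90 mm above the origin. Teapot, pitcher and the two trays stand at four places, two on each side of the rack, about 180 mm apart in x, any at any.
- pitcher: White plastic pitcher without lid, loose, 400 g, 170 mm tall, 92 across at the rim, handle to its -y (reaches 92 mm). Origin: centre of its underside, z up. Round mouth 84 mm wide inside, rim 170 mm above the origin.
- cup_tray: Black plastic cup tray, 105 (x) x 205 (y) mm outside, walls 4 mm thick, 22 mm high, floor 4 mm thick. Origin: centre of its underside; y along its long side. One cup already stands in its +y half; the free place is the -y half, its middle 47 mm from the origin.
- utensil_tray: White plastic utensil tray, long, empty, 115 (x) x 255 (y) mm outside, walls 4 mm thick, 35 mm high, floor 4 mm thick. Origin: centre of its underside; y along its long side. The skimmer fits in lengthwise, either way round.
- stored_cup_center (a point): The cup already put away, shaped as the other, mouth down in the cup tray's +y half. Point: its centre, half-way up. It stays.
Things that resemble listed ones, but are neither listed nor needed, are in the scene too. What is shaped like the part that bears skimmer_grip but black or turquoise is not meant.

How it is judged (in metres and radians):
At the end, for the whole second after the job is handed in: Each lid seated level on its own vessel (knob within 11 mm of its axis, height within 5 mm); cup mouth down on the floor of the cup tray's free half (within 20 mm of its centre line); skimmer flat on the floor of the utensil tray (level within 0.1 rad); vessels upright; all released and at rest (horizontal distance between teapot_lid_knob and teapot below 0.011 m and z of teapot_lid_knob in the frame of teapot between 0.11 and 0.12 m and angle between each of teapot_lid_knob, teapot, pitcher_lid_knob, pitcher, cup_center, skimmer_grip's own z axis and vertical below 0.1 rad and horizontal distance between pitcher_lid_knob and pitcher below 0.011 m and z of pitcher_lid_knob in the frame of pitcher between 0.18 and 0.19 m and x of cup_center in the frame of cup_tray between -0.02 and 0.02 m and y of cup_center in the frame of cup_tray between -0.072 and -0.01 m and z of cup_center in the frame of cup_tray between 0.034 and 0.044 m and x of skimmer_grip in the frame of utensil_tray between -0.04 and 0.04 m and y of skimmer_grip in the frame of utensil_tray between -0.045 and 0.045 m and z of skimmer_grip in the frame of utensil_tray between 0.02 and 0.032 m and linear speed of each of teapot_lid, pitcher_lid, cup, skimmer below 0.02 m/s); the robot touches nothing.
It fails at once if a lid, the cup or the skimmer is dropped (moves free of the gripper faster than 0.5 m/s: a fall of 13 mm) ((linear speed of teapot_lid above 0.5 m/s and contact force between teapot_lid and the fingers below 0.01 N and contact force between teapot_lid and the arm below 0.01 N) or (linear speed of pitcher_lid above 0.5 m/s and contact force between pitcher_lid and the fingers below 0.01 N and contact force between pitcher_lid and the arm below 0.01 N) or (linear speed of cup above 0.5 m/s and contact force between cup and the fingers below 0.01 N and contact force between cup and the arm below 0.01 N) or (linear speed of skimmer above 0.5 m/s and contact force between skimmer and the fingers below 0.01 N and contact force between skimmer and the arm below 0.01 N)).
It fails at once if the cup already stored is shifted by more than 15 mm or tipped (distance of stored_cup_center from where it was at the start of the episode above 0.015 m or angle between stored_cup_center's own z axis and vertical above 0.2 rad).
It fails at once if teapot, pitcher or a tray is pushed more than 25 mm or tipped by more than 0.25 rad (distance of any of teapot, pitcher, cup_tray, utensil_tray from where it was at the start of the episode above 0.025 m or angle between any of teapot, pitcher, cup_tray, utensil_tray's own z axis and vertical above 0.25 rad).
It also fails if it takes over 131 s, if anything falls off the work surface, if the arm or the gripper's body presses on something with over 40 N, if the wrist force passes 120 N, or if a joint passes its speed limit or range.

## Working session

There is one attempt and no reset: what is moved stays moved. The work goes in short steps, Python scripts to look and compute and a shell command to move; the robot and the scene stay as the last step left them, time stands still between calls to the robot, and variables do not carry over. Pictures are saved under pics/ and viewed, about 12 in all and at most 16, crops included, and the job is handed in when it is done.

```bash
ls; mkdir -p pics; cat > h.py <<'E'
import numpy as np, cv2
from plant import get_obs, capture, bot, spot_in
def snap(cam,fn=None):
    c=capture(cam)
    if fn: cv2.imwrite('pics/'+fn,c['img'][:,:,::-1])
    return c
def w(c,p): return (c['cam_to_world']@np.append(p,1))[:3]
def proj(c,P):
    p=np.linalg.inv(c['cam_to_world'])@np.append(P,1); a=p[0]/-p[2]; b=-p[1]/-p[2]
    s=1+c['k1']*(a*a+b*b); return np.array([c['cx']+c['fx']*a*s,c['cy']+c['fy']*b*s])
def ray(c,u,v):
    K=np.array([[c['fx'],0,c['cx']],[0,c['fy'],c['cy']],[0,0,1.]])
    a,b=cv2.undistortPoints(np.array([[[u,v]]],float),K,np.array([c['k1'],0,0,0.]))[0,0]
    R=c['cam_to_world']; return R[:3,3],R[:3,:3]@np.array([a,-b,-1])
def atz(c,u,v,z):
    o,d=ray(c,u,v); return o+d*(z-o[2])/d[2]
def tri(c1,p1,c2,p2):
    o,d=ray(c1,*p1);q,e=ray(c2,*p2)
    s=np.linalg.lstsq(np.stack([d,-e],1),q-o,rcond=None)[0]
    return (o+d*s[0]+q+e*s[1])/2, np.linalg.norm(o+d*s[0]-q-e*s[1])
E
python3 - <<'E'
from h import *
np.set_printoptions(precision=1,suppress=True)
for cam in ['side','top']:
    c=snap(cam,cam+'0.png'); print(cam,c['cam_to_world'],c['fx'],c['k1'])
    for n in ['teapot_lid_knob','pitcher_lid_knob','cup_center','skimmer_grip','teapot','pitcher','cup_tray','utensil_tray','stored_cup_center']:
        for r in spot_in(n,cam)[:4]:
            P=w(c,r['xyz']); print(n,round(r['score'],2),P,proj(c,P))
print(get_obs())
E
```

```text
pics
side [[   1.     0.1   -0.1  242.9]
 [  -0.1    0.5   -0.9 -939.2]
 [  -0.     0.9    0.5  651.1]
 [   0.     0.     0.     1. ]] 394.1475508598334 0.0018403053194491815
teapot_lid_knob 0.82 [ 549.3 -118.5   33.1] [347.4 245.3]
cup_center 0.89 [574.   73.   57.8] [337.  201.7]
cup_center 0.51 [ 405.9 -321.4   56.6] [312.2 297.3]
skimmer_grip 0.87 [463.7  55.8  16.6] [302.5 219.2]
skimmer_grip 0.68 [ 192.4 -320.1    7.1] [214.2 325.1]
skimmer_grip 0.57 [161.3 278.5   4.7] [203.1 196. ]
teapot 0.91 [ 578.3 -379.9   56.4] [399.8 307.8]
pitcher 0.84 [584.  302.5 112.4] [322.5 155.9]
cup_tray 0.85 [ 420.2 -383.6   -0.4] [324.6 337.5]
utensil_tray 0.97 [411.9 353.    8. ] [272.1 180.2]
stored_cup_center 0.66 [ 404.6 -321.6   54. ] [311.6 298.3]
top [[  -0.     1.    -0.2  224.1]
 [  -1.    -0.     0.    19.7]
 [   0.     0.2    1.  1020.6]
 [   0.     0.     0.     1. ]] 413.8270486050116 -0.10858963312668861
teapot_lid_knob 0.71 [567.8  87.9  86.4] [244.4 134.8]
teapot_lid_knob 0.63 [ 551.  -107.3   26.9] [323.6 148.8]
pitcher_lid_knob 0.77 [561.9  -0.6  23.9] [281.2 145.3]
pitcher_l
[... 344 characters left out ...]
  58.6] [420.6 134. ]
pitcher 0.88 [585.3 335.7 122.1] [137.1 123.9]
cup_tray 0.78 [ 416.1 -375.4    4.9] [428.8 202.1]
cup_tray 0.45 [568.2  90.5  84. ] [243.4 135. ]
utensil_tray 0.63 [415.5 349.    1.4] [143.3 205.2]
utensil_tray 0.18 [466.6  62.1  20. ] [256.4 182.6]
stored_cup_center 0.78 [ 408.5 -290.6   73.8] [404.9 200. ]
{'time': 1.0, 'joint_positions': array([ 1.2,  0.3,  1.5, -0. ,  1.3, -0.1]), 'dq': array([-0.,  0., -0., -0.,  0., -0.]), 'tau': array([ -0. , -43.1, -24.4,   0.1,   0. ,   0. ]), 'tool_pos': array([137.9, 506.6, 248.7]), 'tcp_rot': array([3.1, 0. , 2.9]), 'contact_force': array([-0.9, -0.1, -0.8]), 'moment': array([-0.,  0.,  0.]), 'grip_width': 91.89670389370228}
```

```bash
python3 - <<'E'
import cv2
for n,(a,b,c,d) in {'top':(90,250,80,460),'side':(110,370,190,450)}.items():
    i=cv2.imread(f'pics/{n}0.png'); i=i[a:b,c:d]; f=2 if n=='top' else 2.3
    cv2.imwrite(f'pics/{n}0z.png',cv2.resize(i,None,fx=f,fy=f,interpolation=cv2.INTER_CUBIC))
E
```

```text
(no output)
```

View pics/top0.png

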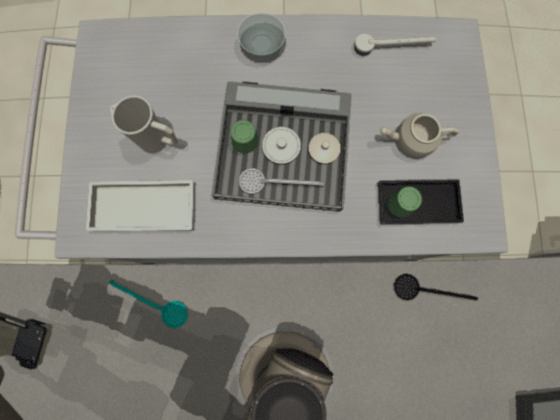

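View pics/side0.png

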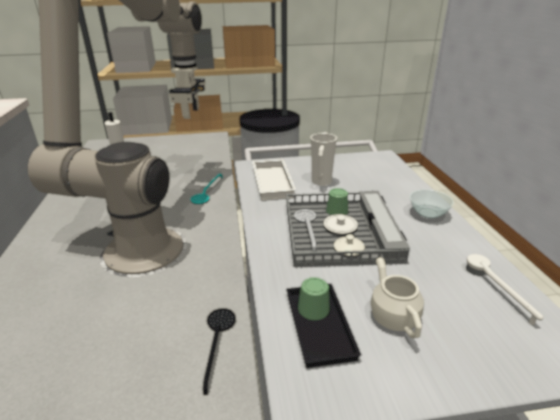

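View pics/top0z.png

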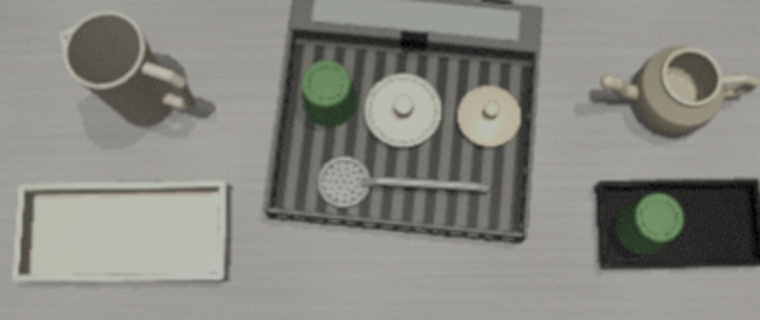

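View pics/side0z.png

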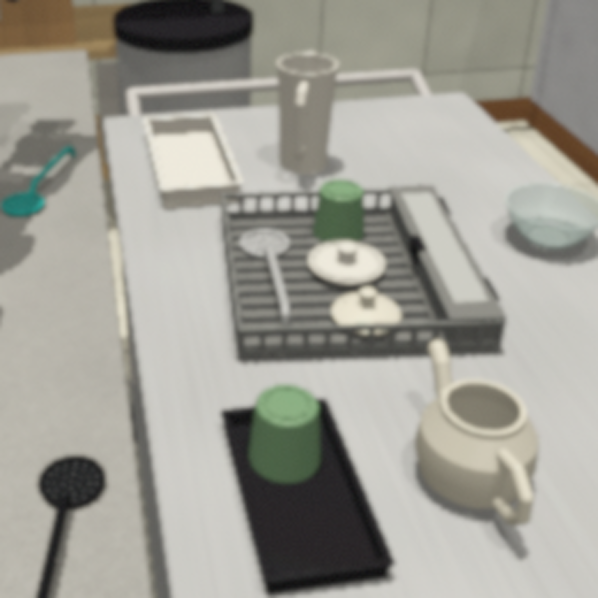

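```bash
cat > t.py <<'E'
from h import *
np.set_printoptions(precision=1,suppress=True)
s=capture('side');t=capture('top')
S=lambda a,b:(a/2.3+190-.28,b/2.3+110-.28)
T=lambda a,b:(a/2+80-.25,b/2+90-.25)
for n,a,b in [('pknob',(347,245),(403,105)),('tknob',(368,292),(491,108)),('cuptop',(341,190),(328,83)),('stored top',(288,402),(659,217)),('prim',(308,65),(106,50)),('trim',(484,408),(692,76)),
 ('sk end',(287,316),(486,188)),('sk head',(265,243),(344,181)),('sk neck',(271,258),(372,182))]:
    print(n,*tri(s,S(*a),t,T(*b)))
for n,p,z in [('u1',(22,186),35),('u2',(228,184),35),('u3',(228,280),35),('u4',(17,280),35),('c1',(598,184),22),('c2',(757,180),22),('c4',(602,267),22)]:
    print(n,atz(t,*T(*p),z))
for n,p,z in [('c1',(225,410),22),('c2',(322,403),22),('c3',(388,568),22),('c4',(270,585),22),('u far-left',(145,120),35),('u nearR',(240,186),35),('u nearL',(162,194),35)]:
    print(n,atz(s,*S(*p),z))
E
python3 t.py
```

```text
pknob [562.4  -0.5  50.6] 3.235583095185266
tknob [ 556.2 -108.5   53.1] 1.6041665734730146
cuptop [579.6  89.9  80.5] 1.2948020441840427
stored top [ 414.3 -301.7   73.9] 3.1839433485237127
prim [591.1 331.5 166.4] 3.0299168882469796
trim [ 585.6 -352.2   86.9] 1.4937682266034447
sk end [ 462.3 -102.4   25.5] 2.715918113314875
sk head [474.2  73.8  18.1] 2.0113625412833467
sk neck [474.   38.8  15.9] 3.6867626539581404
u1 [467.5 475.6  35. ]
u2 [466.7 215.4  35. ]
u3 [348.1 212.3  35. ]
u4 [349.6 473.3  35. ]
c1 [ 465.9 -243.9   22. ]
c2 [ 470.1 -451.6   22. ]
c4 [ 361.  -242.9   22. ]
c1 [ 365.4 -245.8   22. ]
c2 [ 465.6 -251.1   22. ]
c3 [ 466.3 -458.    22. ]
c4 [ 365.7 -459.3   22. ]
u far-left [352.8 470.2  35. ]
u nearR [466.4 208.8  35. ]
u nearL [351.6 203.4  35. ]
```

```bash
cat > ov.py <<'E'
from h import *
s=capture('side');t=capture('top')
def circ(x,y,z,d): 
    a=np.linspace(0,2*np.pi,41); return [(x+d/2*np.cos(k),y+d/2*np.sin(k),z) for k in a]
def line(*p): return list(p)
def rect(x,y,z,a,b,yaw=0):
    c,q=np.cos(yaw),np.sin(yaw)
    return [(x+c*i*a/2-q*j*b/2,y+q*i*a/2+c*j*b/2,z) for i,j in [(-1,-1),(1,-1),(1,1),(-1,1),(-1,-1)]]
P=[circ(562,-1,28,96),circ(562,-1,50,24),circ(556,-108,22,80),circ(556,-108,56,19),circ(578,89,82,60),circ(578,89,12,70),
 circ(414,-302,74,60),circ(414,-302,4,70),circ(590,332,170,92),circ(590,332,0,70),circ(585,-353,90,64),circ(585,-353,0,70),
 rect(415,-350,22,105,205),rect(409,341,35,115,255), [(472,74,34),(466,-80,34)]]
for c,n,(a,b,x,d),f in [(t,'top',(90,250,80,460),2),(s,'side',(110,370,190,450),2.3)]:
    i=cv2.resize(c['img'][a:b,x:d,::-1],None,fx=f,fy=f,interpolation=cv2.INTER_CUBIC)
    for q in P:
        v=np.array([(proj(c,k)-[x,a]+.5)*f-.5 for k in q])
        cv2.polylines(i,[np.round(v*8).astype(int)],False,(0,0,255),1,cv2.LINE_AA,3)
    cv2.imwrite(f'pics/{n}_ov.png',i)
E
python3 ov.py
```

```text
(no output)
```

View pics/top_ov.png

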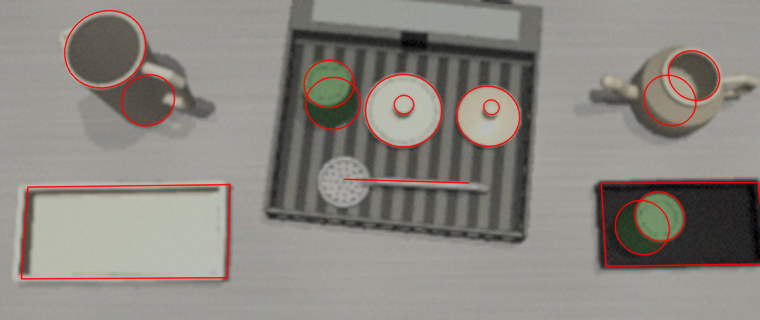

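View pics/side_ov.png

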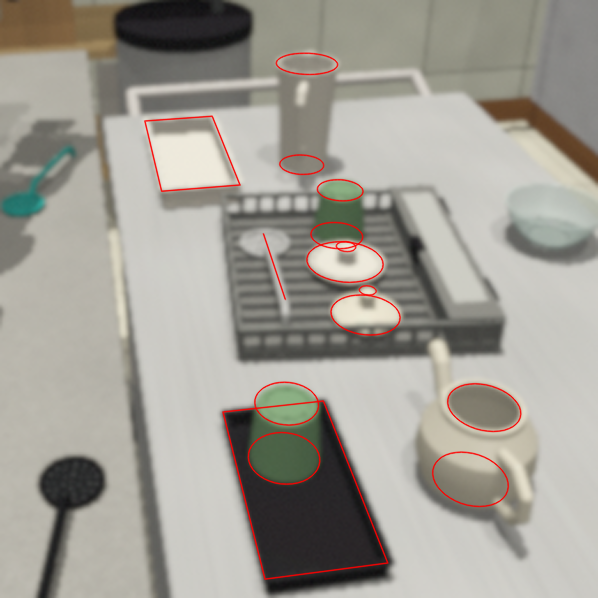

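```bash
python3 - <<'E'
from h import *
np.set_printoptions(precision=3,suppress=True)
t=capture('top');T=lambda a,b:(a/2+80-.25,b/2+90-.25)
o=get_obs();print(o['tool_pos'],o['tcp_rot'])
for n,p,z in [('front L',(268,216),48),('front R',(525,238),48),('comp edge L',(293,33),53),('comp edge R',(538,50),53),('neck',(372,182),34),('hnd',(470,187),34),('mid',(420,184.5),34),('head',(344,181),20)]: print(n,atz(t,*T(*p),z))
E
python3 -m handwheel '[[[30,-30,0],[0,0,-0.16]],[[30,-30,0],[0,0,-0.16]],[[30,-30,0],[0,0,-0.16]],[[30,-30,0],[0,0,-0.16]],[[30,-30,0],[0,0,-0.16]],[[30,-30,0],[0,0,-0.16]],[[40,-40,0],[0,0,-0.16]],[[40,-40,0],[0,0,-0.16]],[[40,-40,0],[0,0,0]],[[40,-40,0],[0,0,0]],[[40,-40,0],[0,0,0]],[[0,0,0],[0,0,0]]]' 0.18
```

```text
[137.89  506.566 248.73 ] [3.142 0.    2.876]
front L [423.425 163.437  48.   ]
front R [ 393.63  -144.486   48.   ]
comp edge L [656.316 136.425  53.   ]
comp edge R [ 631.724 -170.461   53.   ]
neck [467.611  38.626  34.   ]
hnd [460.273 -81.542  34.   ]
mid [463.934 -20.192  34.   ]
head [472.675  73.711  20.   ]
time: 2.75
tool_pos: [520.0, 123.7, 248.2]
tcp_rot: [3.141, 0.001, 1.591]
contact_force: [0.4, 0.0, -0.3]
grip_width: 75.6
```

```bash
python3 -m handwheel '[[[20,-12,-30],[0,0,-0.01]],[[20,-12,-30],[0,0,-0.01]],[[18,-10,-30],[0,0,0]],[[0,0,-20],[0,0,0]],[[0,0,0],[0,0,0]],[[0,0,0],[0,0,0]]]' 0.11
```

```text
time: 3.5
tool_pos: [575.9, 93.3, 139.8]
tcp_rot: [3.14, -0.0, 1.577]
contact_force: [-0.6, -0.1, 0.1]
grip_width: 81.6
```

```bash
python3 -m handwheel '[[[2,-4,-20],[0,0,0]],[[0,0,-20],[0,0,0]],[[0,0,-20],[0,0,0]],[[0,0,-11],[0,0,0]],[[0,0,0],[0,0,0]],[[0,0,0],[0,0,0]]]'; python3 -m handwheel '[[[0,0,0],[0,0,0]],[[0,0,0],[0,0,0]],[[0,0,0],[0,0,0]],[[0,0,0],[0,0,0]],[[0,0,0],[0,0,0]],[[0,0,0],[0,0,0]],[[0,0,0],[0,0,0]],[[0,0,0],[0,0,0]]]' 1
```

```text
time: 4.25
tool_pos: [578.5, 88.7, 68.8]
tcp_rot: [3.14, -0.0, 1.576]
contact_force: [0.3, 0.2, -0.3]
grip_width: 81.8
time: 5.25
tool_pos: [578.5, 88.6, 68.3]
tcp_rot: [3.14, -0.0, 1.576]
contact_force: [1.2, 0.3, 5.8]
grip_width: 63.3
```

```bash
python3 -m handwheel '[[[0,0,10],[0,0,0]],[[0,0,30],[0,0,0]],[[0,0,30],[0,0,0]],[[0,0,30],[0,0,0]],[[0,0,0],[0,0,0]]]'; python3 -m handwheel '[[[-5,-16,0],[0,0,0]],[[-15,-40,0],[0,0,0]],[[-15,-45,0],[0,0,0]],[[-15,-45,0],[0,0,0]],[[-15,-45,0],[0,0,0]],[[-15,-45,0],[0,0,0]],[[-15,-45,0],[0,0,0]],[[-15,-45,0],[0,0,0]],[[-15,-45,0],[0,0,0]],[[-15,-45,0],[0,0,0]],[[-15,-45,0],[0,0,0]],[[-8,-25,0],[0,0,0]]]'; python3 -m handwheel '[[[0,0,0],[0,0,0]],[[0,0,0],[0,0,0]]]'
python3 - <<'E'
from h import *
a=snap('side')['img'][200:400,250:420,::-1];b=snap('top')['img'][150:250,360:490,::-1]
a=cv2.resize(a,None,fx=2.5,fy=2.5);b=cv2.resize(b,(390,300));o=np.zeros((500,815,3),np.uint8);o[:,:425]=a;o[:300,425:]=b
cv2.imwrite('pics/c1.png',o[:,:800])
E
```

```text
time: 5.88
tool_pos: [578.7, 88.7, 169.9]
tcp_rot: [3.138, -0.0, 1.576]
contact_force: [1.3, -0.9, -1.4]
grip_width: 63.3
time: 7.38
tool_pos: [412.1, -399.3, 165.8]
tcp_rot: [-3.139, -0.002, 1.573]
contact_force: [-0.5, 0.1, -2.3]
grip_width: 63.2
time: 7.62
tool_pos: [414.1, -396.5, 166.6]
tcp_rot: [-3.14, -0.002, 1.575]
contact_force: [1.1, 0.3, -1.4]
grip_width: 63.0
```

View pics/c1.png

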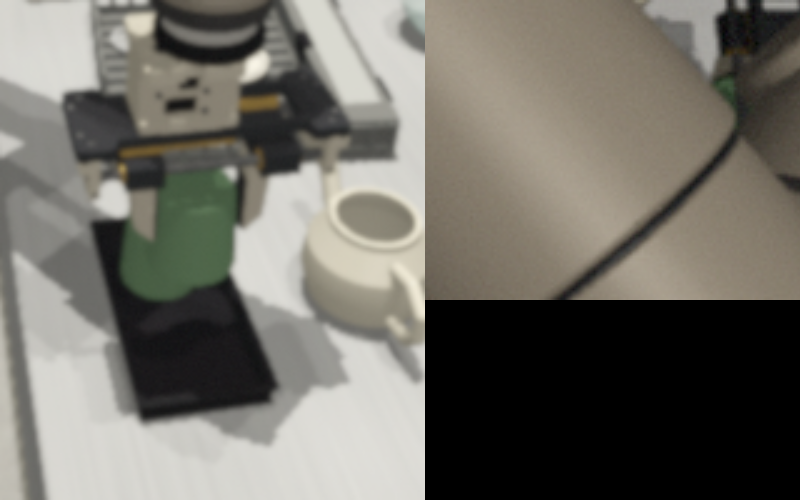

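```bash
python3 -m handwheel '[[[0,-2,-20],[0,0,0]],[[0,0,-30],[0,0,0]],[[0,0,-30],[0,0,0]],[[0,0,-10],[0,0,0]],[[0,0,-5],[0,0,0]],[[0,0,-3],[0,0,0]],[[0,0,-2],[0,0,0]],[[0,0,0],[0,0,0]],[[0,0,0],[0,0,0]]]'; for i in 1; do python3 -m handwheel '[[[0,0,-2],[0,0,0]],[[0,0,-2],[0,0,0]],[[0,0,-1],[0,0,0]],[[0,0,-1],[0,0,0]],[[0,0,0],[0,0,0]]]'; done
```

```text
time: 8.85
tool_pos: [415.0, -399.6, 68.1]
tcp_rot: [3.141, 0.001, 1.576]
contact_force: [0.0, 0.5, -1.0]
grip_width: 63.1
time: 9.48
tool_pos: [414.9, -399.4, 61.6]
tcp_rot: [-3.142, -0.0, 1.576]
contact_force: [-0.1, -0.3, -1.1]
grip_width: 63.3
```

```bash
python3 -m handwheel '[[[0,0,-1],[0,0,0]],[[0,0,0],[0,0,0]]]';python3 -m handwheel '[[[0,0,-1],[0,0,0]],[[0,0,0],[0,0,0]]]';python3 -m handwheel '[[[0,0,-1],[0,0,0]],[[0,0,0],[0,0,0]]]'
```

```text
time: 9.72
tool_pos: [414.9, -399.4, 60.7]
tcp_rot: [3.142, -0.0, 1.576]
contact_force: [-0.7, 0.2, -0.8]
grip_width: 63.3
time: 9.98
tool_pos: [414.9, -399.5, 60.4]
tcp_rot: [3.141, 0.0, 1.576]
contact_force: [-1.3, 0.7, 4.6]
grip_width: 63.4
time: 10.22
tool_pos: [414.9, -399.5, 60.3]
tcp_rot: [3.141, 0.001, 1.576]
contact_force: [-4.6, 3.4, 12.0]
grip_width: 63.3
```

```bash
python3 -m handwheel '[[[0,0,1],[0,0,0]],[[0,0,0],[0,0,0]],[[0,0,0],[0,0,0]],[[0,0,0],[0,0,0]],[[0,0,0],[0,0,0]]]' 0.11; python3 -m handwheel '[[[0,0,10],[0,0,0]],[[0,0,20],[0,0,0]],[[0,0,30],[0,0,0]],[[0,0,30],[0,0,0]],[[0,0,10],[0,0,0]]]';  python3 -m handwheel '[[[10,26,0],[0,0,0]],[[15,40,0],[0,0,0]],[[15,40,0],[0,0,0]],[[15,40,0],[0,0,0]],[[15,40,0],[0,0,0]],[[15,40,0],[0,0,0]],[[15,40,0],[0,0,0]],[[15,40,0],[0,0,0]],[[15,40,0],[0,0,0]],[[10,32,0],[0,0,0]],[[7,20,0],[0,0,0]],[[0,0,0],[0,0,0]]]' 0.5;python3 -m handwheel '[[[0,0,-20],[0,0,0]],[[0,0,-20],[0,0,0]],[[0,0,0],[0,0,0]],[[0,0,0],[0,0,0]]]'
python3 - <<'E'
from h import *
a=snap('side')['img'][140:340,250:420,::-1]
cv2.imwrite('pics/c2.png',cv2.resize(a,None,fx=3,fy=3))
E
```

```text
time: 10.85
tool_pos: [414.9, -399.4, 59.6]
tcp_rot: [-3.142, -0.0, 1.576]
contact_force: [0.7, -0.1, 0.1]
grip_width: 81.9
time: 11.48
tool_pos: [415.5, -400.1, 162.2]
tcp_rot: [3.139, 0.003, 1.576]
contact_force: [0.1, 0.2, 0.2]
grip_width: 81.7
time: 12.98
tool_pos: [561.8, -0.1, 159.1]
tcp_rot: [-3.141, -0.0, 1.578]
contact_force: [0.3, -0.4, -0.3]
grip_width: 45.9
time: 13.48
tool_pos: [562.1, -2.0, 120.3]
tcp_rot: [3.141, 0.0, 1.575]
contact_force: [0.2, 0.7, -0.3]
grip_width: 46.2
```

View pics/c2.png

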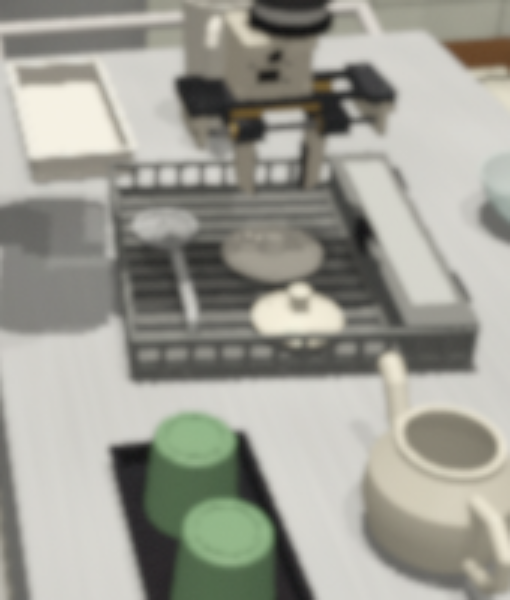

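```bash
python3 -m handwheel '[[[0,1,-25],[0,0,0]],[[0,0,-25],[0,0,0]],[[0,0,-12],[0,0,0]],[[0,0,-5],[0,0,0]],[[0,0,0],[0,0,0]],[[0,0,0],[0,0,0]]]'; python3 -m handwheel '[[[0,0,0],[0,0,0]],[[0,0,0],[0,0,0]],[[0,0,0],[0,0,0]],[[0,0,0],[0,0,0]],[[0,0,0],[0,0,0]],[[0,0,0],[0,0,0]]]' 1
```

```text
time: 14.28
tool_pos: [562.4, -0.5, 53.6]
tcp_rot: [3.14, 0.0, 1.576]
contact_force: [-0.0, 0.8, 0.1]
grip_width: 45.8
time: 15.02
tool_pos: [562.2, -0.4, 53.0]
tcp_rot: [3.141, 0.0, 1.576]
contact_force: [0.2, -0.0, 4.5]
grip_width: 22.9
```

```bash
python3 -m handwheel '[[[0,0,8],[0,0,0]],[[0,0,20],[0,0,0]],[[0,0,30],[0,0,0]],[[0,0,35],[0,0,0]],[[0,0,35],[0,0,0]],[[0,0,35],[0,0,0]],[[0,0,20],[0,0,0]],[[0,0,10],[0,0,0]]]'; python3 -m handwheel '[[[0,10,0],[0,0,0]],[[2,25,0],[0,0,0]],[[3,36,0],[0,0,0]],[[3,36,0],[0,0,0]],[[3,36,0],[0,0,0]],[[3,36,0],[0,0,0]],[[3,36,0],[0,0,0]],[[3,36,0],[0,0,0]],[[3,36,0],[0,0,0]],[[3,25,0],[0,0,0]],[[2,14,0],[0,0,0]],[[0,6,0],[0,0,0]]]';  python3 -m handwheel '[[[0,0,0],[0,0,0]],[[0,0,0],[0,0,0]],[[0,0,0],[0,0,0]]]'
python3 - <<'E'
from h import *
def ov(c,P,col,i):
    for q in P:
        cv2.polylines(i,[np.round(np.array([proj(c,k) for k in q])*8).astype(int)],False,col,1,cv2.LINE_AA,3)
from numpy import *
o=get_obs()['tool_pos'];print(o)
cc=lambda x,y,z,d:[(x+d/2*cos(k),y+d/2*sin(k),z) for k in linspace(0,2*pi,41)]
out=[]
for n,(a,b,x,d) in [('side',(60,220,240,400)),('top',(50,180,60,220))]:
    c=capture(n);i=c['img'][:,:,::-1].copy()
    j=i.copy();ov(c,[cc(o[0],o[1],o[2]-25,96)],(0,0,255),j);ov(c,[cc(590,332,170,92)],(255,0,0),j)
    out.append(cv2.resize(j[a:b,x:d],(400,400)))
cv2.imwrite('pics/c3.png',hstack(out))
E
```

```text
time: 16.02
tool_pos: [561.9, -0.4, 247.0]
tcp_rot: [3.14, 0.0, 1.576]
contact_force: [-0.0, -0.6, -0.4]
grip_width: 23.2
time: 17.52
tool_pos: [589.5, 332.2, 244.6]
tcp_rot: [-3.14, 0.001, 1.576]
contact_force: [0.9, 0.4, -0.3]
grip_width: 23.4
time: 17.9
tool_pos: [590.1, 330.9, 246.0]
tcp_rot: [3.141, 0.0, 1.575]
contact_force: [0.1, 0.1, -0.8]
grip_width: 23.3
[590.06070896 330.86782122 245.97347151]
```

View pics/c3.png

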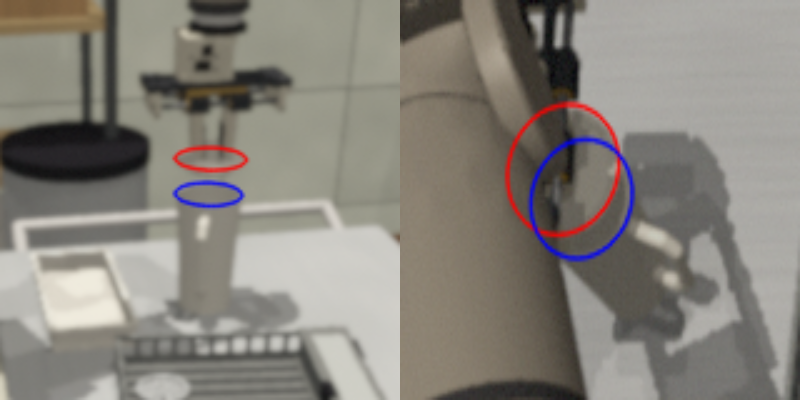

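```bash
python3 -m handwheel '[[[0,1,-10],[0,0,0]],[[0,0,-10],[0,0,0]],[[0,0,-8],[0,0,0]],[[0,0,-6],[0,0,0]],[[0,0,0],[0,0,0]],[[0,0,0],[0,0,0]]]'; python3 -m handwheel '[[[0,0,-4],[0,0,0]],[[0,0,-3],[0,0,0]],[[0,0,0],[0,0,0]]]'; python3 -m handwheel '[[[0,0,-2],[0,0,0]],[[0,0,0],[0,0,0]]]'
```

```text
time: 18.75
tool_pos: [590.1, 332.7, 212.1]
tcp_rot: [3.141, -0.0, 1.576]
contact_force: [-0.0, 0.8, -0.4]
grip_width: 23.2
time: 19.12
tool_pos: [589.7, 332.5, 204.3]
tcp_rot: [-3.141, 0.0, 1.576]
contact_force: [-0.3, 0.1, -0.3]
grip_width: 23.0
time: 19.38
tool_pos: [589.8, 332.6, 202.6]
tcp_rot: [-3.141, 0.0, 1.576]
contact_force: [0.3, 0.0, -0.3]
grip_width: 23.0
```

```bash
python3 -m handwheel '[[[0,0,-2],[0,0,0]],[[0,0,0],[0,0,0]]]'; python3 -m handwheel '[[[0,0,-1],[0,0,0]],[[0,0,0],[0,0,0]]]'; python3 -m handwheel '[[[0,0,-1],[0,0,0]],[[0,0,0],[0,0,0]]]'
```

```text
time: 19.62
tool_pos: [589.8, 332.6, 200.5]
tcp_rot: [-3.141, 0.0, 1.576]
contact_force: [-0.4, -0.7, -0.6]
grip_width: 22.8
time: 19.88
tool_pos: [589.9, 332.6, 199.7]
tcp_rot: [-3.142, 0.0, 1.576]
contact_force: [0.3, 0.3, -0.6]
grip_width: 22.9
time: 20.12
tool_pos: [590.0, 332.6, 199.2]
tcp_rot: [3.141, -0.0, 1.576]
contact_force: [-1.1, -0.5, 1.7]
grip_width: 23.0
```

```bash
python3 -m handwheel '[[[0,0,-0.5],[0,0,0]],[[0,0,0],[0,0,0]]]'; python3 -m handwheel '[[[0,0,0.5],[0,0,0]],[[0,0,0],[0,0,0]],[[0,0,0],[0,0,0]],[[0,0,0],[0,0,0]]]' 0.5;  python3 -m handwheel '[[[0,0,8],[0,0,0]],[[0,0,20],[0,0,0]],[[0,0,25],[0,0,0]],[[0,0,0],[0,0,0]],[[0,0,0],[0,0,0]]]'
python3 -m handwheel '[[[-2,-20,0],[0,0,0]],[[-4,-40,0],[0,0,0]],[[-4,-50,0],[0,0,0]],[[-4,-50,0],[0,0,0]],[[-4,-50,0],[0,0,0]],[[-4,-50,0],[0,0,0]],[[-4,-50,0],[0,0,0]],[[-4,-50,0],[0,0,0]],[[-4,-40,0],[0,0,0]],[[0,-30,0],[0,0,0]],[[0,-11,0],[0,0,0]],[[0,0,0],[0,0,0]]]'; python3 -m handwheel '[[[0,0,-20],[0,0,0]],[[0,0,-35],[0,0,0]],[[0,0,-35],[0,0,0]],[[0,0,-35],[0,0,0]],[[0,0,-15],[0,0,0]],[[0,0,0],[0,0,0]],[[0,0,0],[0,0,0]]]'
python3 - <<'E'
from h import *
out=[]
for n,(a,b,x,d) in [('side',(110,270,260,420)),('top',(80,240,80,240))]:
    out.append(cv2.resize(snap(n)['img'][a:b,x:d,::-1],(400,400),interpolation=cv2.INTER_CUBIC))
cv2.imwrite('pics/c4.png',np.hstack(out))
E
```

```text
time: 20.38
tool_pos: [590.0, 332.7, 199.2]
tcp_rot: [3.14, -0.0, 1.576]
contact_force: [-1.6, -0.9, 5.5]
grip_width: 23.2
time: 20.88
tool_pos: [589.9, 332.6, 198.5]
tcp_rot: [-3.141, 0.0, 1.576]
contact_force: [0.9, 0.2, -1.3]
grip_width: 45.5
time: 21.5
tool_pos: [589.6, 332.5, 250.9]
tcp_rot: [-3.141, 0.0, 1.576]
contact_force: [-0.4, 0.4, 0.5]
grip_width: 46.1
time: 23.0
tool_pos: [555.6, -108.3, 251.0]
tcp_rot: [-3.14, -0.001, 1.575]
contact_force: [-0.9, 0.5, 0.2]
grip_width: 45.8
time: 23.88
tool_pos: [556.8, -108.3, 113.1]
tcp_rot: [3.139, 0.001, 1.576]
contact_force: [-0.2, 1.0, 0.5]
grip_width: 46.0
```

View pics/c4.png

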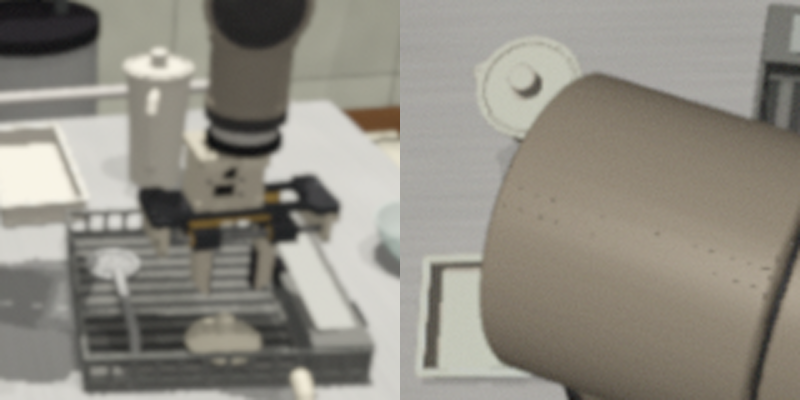

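Pitcher lid sits level on the pitcher. In this view the gripper is straight above the teapot lid (lid at ~(222,335) in the crop). Now down to TCP z 59.

```bash
python3 -m handwheel '[[[0,0,-15],[0,0,0]],[[0,0,-20],[0,0,0]],[[0,0,-13],[0,0,0]],[[0,0,-5],[0,0,0]],[[0,0,0],[0,0,0]],[[0,0,0],[0,0,0]]]'; python3 -m handwheel '[[[0,0,0],[0,0,0]],[[0,0,0],[0,0,0]],[[0,0,0],[0,0,0]],[[0,0,0],[0,0,0]],[[0,0,0],[0,0,0]],[[0,0,0],[0,0,0]]]' 1
```

```text
time: 24.72
tool_pos: [556.3, -108.5, 59.3]
tcp_rot: [3.14, 0.0, 1.576]
contact_force: [0.3, -0.2, 0.2]
grip_width: 45.8
time: 25.48
tool_pos: [556.0, -108.4, 58.8]
tcp_rot: [3.141, 0.0, 1.576]
contact_force: [0.1, -0.4, 1.3]
grip_width: 18.0
```

```bash
python3 -m handwheel '[[[0,0,8],[0,0,0]],[[0,0,20],[0,0,0]],[[0,0,30],[0,0,0]],[[0,0,35],[0,0,0]],[[0,0,20],[0,0,0]],[[0,0,7],[0,0,0]],[[0,0,0],[0,0,0]]]'; python3 -m handwheel '[[[1,-12,0],[0,0,0]],[[4,-30,0],[0,0,0]],[[4,-36,0],[0,0,0]],[[4,-36,0],[0,0,0]],[[4,-36,0],[0,0,0]],[[4,-36,0],[0,0,0]],[[4,-30,0],[0,0,0]],[[4,-20,0],[0,0,0]],[[0,-9,0],[0,0,0]],[[0,0,0],[0,0,0]],[[0,0,0],[0,0,0]],[[0,0,0],[0,0,0]]]'
python3 - <<'E'
from h import *
from numpy import *
o=get_obs()['tool_pos'];print(o)
cc=lambda x,y,z,d:[(x+d/2*cos(k),y+d/2*sin(k),z) for k in linspace(0,2*pi,41)]
out=[]
for n,(a,b,x,d) in [('side',(200,360,330,490)),('top',(60,220,340,500))]:
    c=capture(n);j=c['img'][a:b,x:d,::-1];j=cv2.resize(j,(400,400),interpolation=cv2.INTER_CUBIC)
    for q,col in [(cc(o[0],o[1],o[2]-37,80),(0,0,255)),(cc(585,-353,90,64),(255,0,0))]:
        v=array([(proj(c,k)-[x,a]+.5)*2.5-.5 for k in q]);cv2.polylines(j,[round(v*8).astype(int)],False,col,1,cv2.LINE_AA,3)
    out.append(j)
cv2.imwrite('pics/c5.png',hstack(out))
E
```

```text
time: 26.35
tool_pos: [555.7, -108.4, 178.7]
tcp_rot: [3.142, 0.0, 1.576]
contact_force: [-1.5, -0.7, -0.4]
grip_width: 18.1
time: 27.85
tool_pos: [585.0, -352.6, 179.0]
tcp_rot: [3.141, -0.0, 1.577]
contact_force: [1.3, -0.0, -1.0]
grip_width: 17.8
[ 585.01875245 -352.61046505  178.96183053]
```

View pics/c5.png

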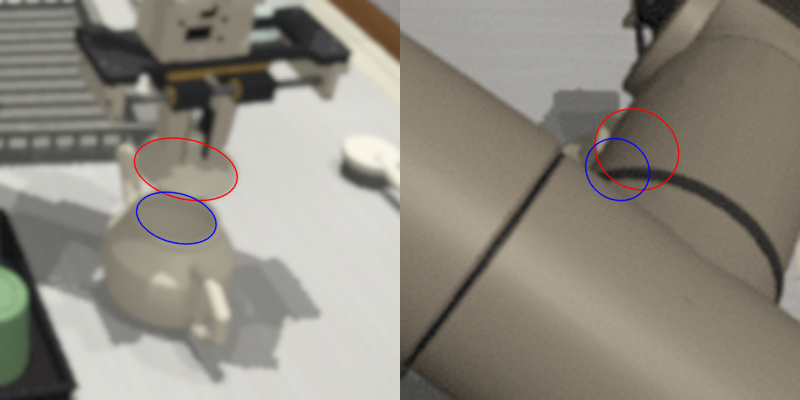

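```bash
python3 -m handwheel '[[[0,0,-10],[0,0,0]],[[0,0,-15],[0,0,0]],[[0,0,-10],[0,0,0]],[[0,0,-5],[0,0,0]],[[0,0,0],[0,0,0]],[[0,0,0],[0,0,0]]]'; python3 -m handwheel '[[[0,0,-4],[0,0,0]],[[0,0,-3],[0,0,0]],[[0,0,0],[0,0,0]],[[0,0,0],[0,0,0]]]'; python3 -m handwheel '[[[0,0,-2],[0,0,0]],[[0,0,0],[0,0,0]]]'; python3 -m handwheel '[[[0,0,-2],[0,0,0]],[[0,0,0],[0,0,0]]]'
```

```text
time: 28.7
tool_pos: [585.1, -353.6, 139.2]
tcp_rot: [3.141, 0.001, 1.576]
contact_force: [-0.5, -0.6, -1.5]
grip_width: 17.8
time: 29.2
tool_pos: [584.9, -353.5, 131.8]
tcp_rot: [3.141, 0.0, 1.576]
contact_force: [-0.1, 0.2, -1.5]
grip_width: 17.5
time: 29.45
tool_pos: [584.8, -353.3, 129.6]
tcp_rot: [-3.141, -0.0, 1.576]
contact_force: [0.3, 0.6, -0.7]
grip_width: 17.8
time: 29.7
tool_pos: [584.8, -353.4, 127.5]
tcp_rot: [-3.141, -0.0, 1.576]
contact_force: [-0.2, -0.8, -0.9]
grip_width: 17.9
```

```bash
python3 -m handwheel '[[[0,0,-1],[0,0,0]],[[0,0,0],[0,0,0]]]'; python3 -m handwheel '[[[0,0,-0.5],[0,0,0]],[[0,0,0],[0,0,0]]]'; python3 -m handwheel '[[[0,0,-0.5],[0,0,0]],[[0,0,0],[0,0,0]]]'
```

```text
time: 29.95
tool_pos: [585.0, -353.4, 126.9]
tcp_rot: [3.141, 0.0, 1.576]
contact_force: [0.3, 1.0, -0.6]
grip_width: 17.6
time: 30.2
tool_pos: [585.1, -353.5, 126.7]
tcp_rot: [3.141, 0.0, 1.576]
contact_force: [-0.3, 1.1, 2.7]
grip_width: 17.8
time: 30.45
tool_pos: [585.1, -353.5, 126.6]
tcp_rot: [3.141, 0.001, 1.576]
contact_force: [-0.9, 0.1, 5.1]
grip_width: 17.9
```

```bash
python3 -m handwheel '[[[0,0,0.5],[0,0,0]],[[0,0,0],[0,0,0]],[[0,0,0],[0,0,0]],[[0,0,0],[0,0,0]]]' 0.6;  python3 -m handwheel '[[[0,0,8],[0,0,0]],[[0,0,20],[0,0,0]],[[0,0,30],[0,0,0]],[[0,0,0],[0,0,0]],[[0,0,0],[0,0,0]]]'
python3 -m handwheel '[[[-4,14,0],[0,0,-0.02]],[[-10,30,0],[0,0,-0.02]],[[-15,45,0],[0,0,-0.02]],[[-15,45,0],[0,0,0]],[[-15,45,0],[0,0,0]],[[-15,45,0],[0,0,0]],[[-15,45,0],[0,0,0]],[[-15,45,0],[0,0,0]],[[-10,30,0],[0,0,0]],[[-5,20,0],[0,0,0]],[[0,0,0],[0,0,0]],[[0,0,0],[0,0,0]]]'; python3 -m handwheel '[[[0,0,-15],[0,0,0]],[[0,0,-30],[0,0,0]],[[0,0,-25],[0,0,0]],[[0,0,-15],[0,0,0]],[[0,0,-5],[0,0,0]],[[0,0,0],[0,0,0]],[[0,0,0],[0,0,0]]]'
python3 - <<'E'
from h import *
out=[]
for a,b,x,d in [(170,330,250,410),(220,380,330,490)]:
    out.append(cv2.resize(snap('side')['img'][a:b,x:d,::-1],(400,400),interpolation=cv2.INTER_CUBIC))
cv2.imwrite('pics/c6.png',np.hstack(out))
E
```

```text
time: 30.95
tool_pos: [584.8, -353.4, 126.0]
tcp_rot: [-3.141, -0.0, 1.576]
contact_force: [-0.1, -0.4, 0.8]
grip_width: 36.7
time: 31.58
tool_pos: [584.6, -353.2, 183.8]
tcp_rot: [-3.141, -0.0, 1.576]
contact_force: [-0.4, 0.6, 0.6]
grip_width: 36.4
time: 33.08
tool_pos: [465.9, 10.1, 183.8]
tcp_rot: [-3.141, 0.0, 1.516]
contact_force: [-0.3, -0.3, 1.1]
grip_width: 37.1
time: 33.95
tool_pos: [466.4, 10.3, 94.8]
tcp_rot: [3.14, 0.0, 1.515]
contact_force: [0.0, 0.5, 0.8]
grip_width: 36.9
```

View pics/c6.png

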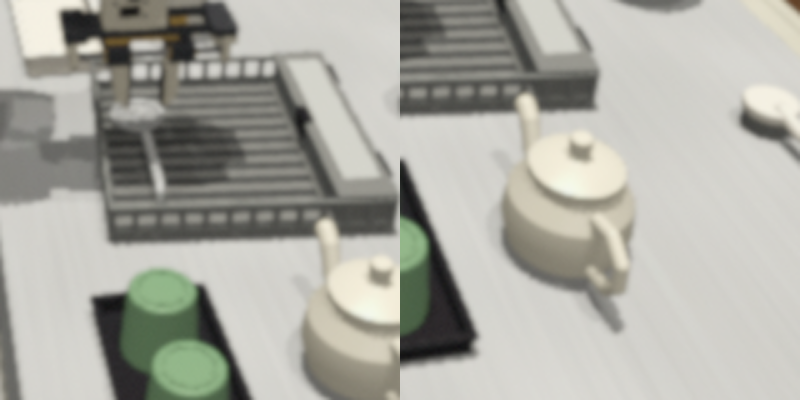

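```bash
python3 -m handwheel '[[[0,0,-15],[0,0,0]],[[0,0,-18],[0,0,0]],[[0,0,-10],[0,0,0]],[[0,0,-6],[0,0,0]],[[0,0,-2],[0,0,0]],[[0,0,0],[0,0,0]],[[0,0,0],[0,0,0]]]'; python3 -m handwheel '[[[0,0,0],[0,0,0]],[[0,0,0],[0,0,0]],[[0,0,0],[0,0,0]],[[0,0,0],[0,0,0]],[[0,0,0],[0,0,0]],[[0,0,0],[0,0,0]]]' 1;python3 -m handwheel '[[[0,0,5],[0,0,0]],[[0,0,15],[0,0,0]],[[0,0,25],[0,0,0]],[[0,0,25],[0,0,0]],[[0,0,20],[0,0,0]],[[0,0,10],[0,0,0]],[[0,0,0],[0,0,0]],[[0,0,0],[0,0,0]]]'
python3 - <<'E'
from h import *
cv2.imwrite('pics/c7.png',cv2.resize(snap('side')['img'][120:280,230:390,::-1],(500,500),interpolation=cv2.INTER_CUBIC))
print(get_obs()['moment'])
E
```

```text
time: 34.92
tool_pos: [466.1, 10.6, 43.6]
tcp_rot: [3.141, 0.0, 1.516]
contact_force: [-0.1, 0.3, 0.4]
grip_width: 36.9
time: 35.67
tool_pos: [466.1, 10.6, 43.3]
tcp_rot: [3.141, 0.0, 1.516]
contact_force: [0.3, 0.4, 0.3]
grip_width: 9.0
time: 36.67
tool_pos: [465.4, 10.7, 142.5]
tcp_rot: [-3.14, -0.0, 1.516]
contact_force: [0.4, -0.4, -0.8]
grip_width: 8.8
[-0.10308309  0.01951015  0.0228271 ]
```

View pics/c7.png

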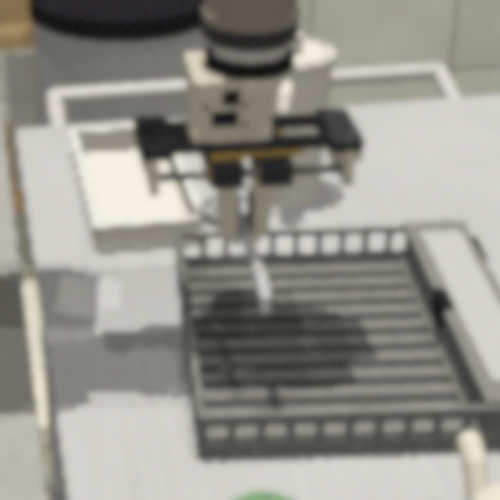

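```bash
python3 -m handwheel '[[[-2,10,0],[0,0,0.02]],[[-4,25,0],[0,0,0.02]],[[-6,36,0],[0,0,0.02]],[[-6,36,0],[0,0,0]],[[-6,36,0],[0,0,0]],[[-6,36,0],[0,0,0]],[[-6,36,0],[0,0,0]],[[-6,36,0],[0,0,0]],[[-6,36,0],[0,0,0]],[[-5,25,0],[0,0,0]],[[-3,18,0],[0,0,0]],[[0,9,0],[0,0,0]]]';  python3 -m handwheel '[[[0,0,-10],[0,0,0]],[[0,0,-20],[0,0,0]],[[0,0,-10],[0,0,0]],[[0,0,0],[0,0,0]],[[0,0,0],[0,0,0]]]'
python3 - <<'E'
from h import *
o=get_obs();print(o['tool_pos'],o['tcp_rot'])
out=[cv2.resize(snap(n)['img'][a:a+160,x:x+160,::-1],(400,400),interpolation=cv2.INTER_CUBIC) for n,a,x in [('side',90,190),('top',130,70)]]
cv2.imwrite('pics/c8.png',np.hstack(out))
E
```

```text
time: 38.22
tool_pos: [409.4, 350.4, 142.9]
tcp_rot: [-3.141, 0.0, 1.577]
contact_force: [0.2, 0.6, -1.5]
grip_width: 9.0
time: 38.85
tool_pos: [410.3, 349.5, 103.7]
tcp_rot: [3.141, -0.0, 1.575]
contact_force: [1.1, 0.9, -1.6]
grip_width: 8.8
[410.29833834 349.50512569 103.6669176 ] [ 3.14086623e+00 -3.31429512e-04  1.57541756e+00]
```

View pics/c8.png

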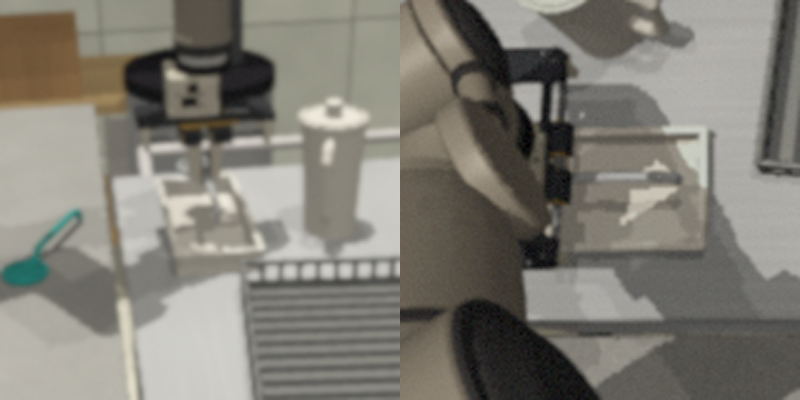

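```bash
python3 -m handwheel '[[[0,0,-15],[0,0,0]],[[0,0,-20],[0,0,0]],[[0,0,-15],[0,0,0]],[[0,0,-8],[0,0,0]],[[0,0,-4],[0,0,0]],[[0,0,0],[0,0,0]],[[0,0,0],[0,0,0]]]';  python3 -m handwheel '[[[0,0,-2],[0,0,0]],[[0,0,-2],[0,0,0]],[[0,0,0],[0,0,0]]]';  python3 -m handwheel '[[[0,0,-1],[0,0,0]],[[0,0,0],[0,0,0]]]';  python3 -m handwheel '[[[0,0,-1],[0,0,0]],[[0,0,0],[0,0,0]]]'
```

```text
time: 39.83
tool_pos: [410.2, 349.8, 41.7]
tcp_rot: [3.141, -0.001, 1.576]
contact_force: [0.8, -0.0, -0.2]
grip_width: 9.1
time: 40.2
tool_pos: [409.8, 349.5, 37.1]
tcp_rot: [-3.141, 0.0, 1.576]
contact_force: [-0.5, 0.5, 0.0]
grip_width: 9.0
time: 40.45
tool_pos: [409.9, 349.6, 36.2]
tcp_rot: [-3.142, 0.0, 1.576]
contact_force: [0.6, 0.7, -0.5]
grip_width: 9.1
time: 40.7
tool_pos: [409.9, 349.6, 35.3]
tcp_rot: [3.141, -0.0, 1.576]
contact_force: [-0.4, 0.2, -0.1]
grip_width: 8.9
```

```bash
python3 -m handwheel '[[[0,0,-0.7],[0,0,0]],[[0,0,0],[0,0,0]]]';  python3 -m handwheel '[[[0,0,-0.7],[0,0,0]],[[0,0,0],[0,0,0]]]'; python3 -c "
from h import *
print(get_obs()['moment'])"
```

```text
time: 40.95
tool_pos: [410.0, 349.6, 35.2]
tcp_rot: [3.141, -0.0, 1.576]
contact_force: [-1.3, -1.0, 6.9]
grip_width: 8.6
time: 41.2
tool_pos: [410.0, 349.6, 35.2]
tcp_rot: [3.141, -0.0, 1.576]
contact_force: [-2.9, -2.2, 12.7]
grip_width: 8.5
[-0.55108888  0.5910428  -0.02731417]
```

```bash
python3 -m handwheel '[[[0,0,1],[0,0,0]],[[0,0,0],[0,0,0]],[[0,0,0],[0,0,0]],[[0,0,0],[0,0,0]]]' 0.68; python3 -m handwheel '[[[0,0,5],[0,0,0]],[[0,0,15],[0,0,0]],[[0,0,30],[0,0,0]],[[0,0,40],[0,0,0]],[[0,0,40],[0,0,0]],[[0,0,40],[0,0,0]],[[0,0,40],[0,0,0]]]';python3 -m handwheel '[[[-20,15,0],[0,0,0]],[[-40,20,0],[0,0,0]],[[-40,20,0],[0,0,0]],[[-40,20,0],[0,0,0]],[[-40,20,0],[0,0,0]],[[-40,20,0],[0,0,0]],[[-30,10,0],[0,0,0]],[[0,0,0],[0,0,0]],[[0,0,0],[0,0,0]]]'
python3 - <<'E'
from h import *
s=snap('side','fs.png');t=snap('top','ft.png')
for c,n in ((s,'side'),(t,'top')):
  for k in ['teapot_lid_knob','pitcher_lid_knob','cup_center','skimmer_grip','teapot','pitcher']:
    print(n,k,[(round(r['score'],2),w(c,r['xyz']).round()) for r in spot_in(k,n)[:2]])
a=cv2.resize(t['img'][90:250,80:460,::-1],None,fx=2,fy=2,interpolation=cv2.INTER_CUBIC)
b=np.hstack([cv2.resize(s['img'][y:y+130,x:x+190,::-1],(380,260),interpolation=cv2.INTER_CUBIC) for y,x in [(110,210),(230,280)]])
cv2.imwrite('pics/c9.png',np.vstack([a,b]))
E
```

```text
time: 41.7
tool_pos: [409.8, 349.5, 34.6]
tcp_rot: [-3.141, 0.0, 1.576]
contact_force: [-0.0, 0.4, -0.4]
grip_width: 29.3
time: 42.58
tool_pos: [409.7, 349.5, 247.5]
tcp_rot: [3.14, -0.001, 1.576]
contact_force: [0.4, 0.5, 0.1]
grip_width: 29.0
time: 43.7
tool_pos: [160.3, 474.5, 245.5]
tcp_rot: [3.141, -0.001, 1.576]
contact_force: [0.8, 0.0, -0.2]
grip_width: 29.3
side teapot_lid_knob [(0.75, array([ 577., -362.,  102.]))]
side pitcher_lid_knob [(0.58, array([581., 320., 175.]))]
side cup_center [(0.53, array([581., 321., 172.]))]
side skimmer_grip [(0.63, array([161., 275.,   5.])), (0.6, array([ 191., -324.,    3.]))]
side teapot [(0.89, array([ 567., -392.,   58.])), (0.15, array([ 401., -318.,   63.]))]
side pitcher [(0.57, array([583., 298.,  93.]))]
top teapot_lid_knob [(0.86, array([ 581., -351.,   99.]))]
top pitcher_lid_knob [(0.71, array([587., 329., 170.]))]
top cup_center [(0.76, array([ 407., -385.,   78.]))]
top skimmer_grip [(0.76, array([406., 399.,  11.])), (0.72, array([ 196., -312.,    5.]))]
top teapot [(0.63, array([ 567., -322.,   62.]))]
top pitcher [(0.87, array([561., 306., 101.]))]
```

View pics/c9.png

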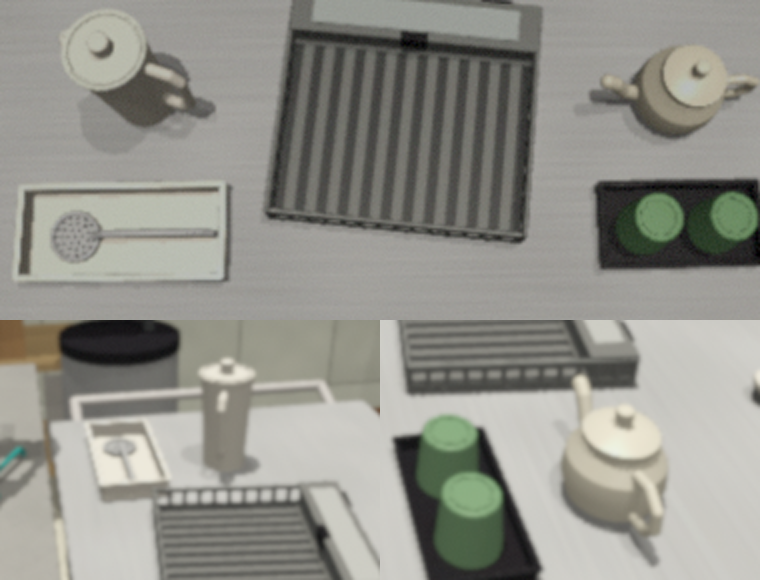

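```bash
python3 -c "
from plant import *
print(bot.close_job())"
```

```text
the job is handed in; nothing more can be done
None
```

I put all four things away and handed the job in at about 44 s of the 131 s allowed. It reported no verdict.

- **Order and release:** I did the cup first, then the pitcher lid, the teapot lid and the skimmer. Each was lowered until the wrist felt contact within about 1 mm of the expected height, then released.
- **Last pictures, top and side:** both lids look level on their own vessels. The cup is mouth down in the free half, clear of the stored cup. The skimmer lies lengthwise in the utensil tray, with its hook roughly a centimetre from the -y wall. The vessels, the trays and the stored cup look to be where they started, judged by eye.
- **Networks at the end:**
  - The lid knobs came out within about 6 mm of the vessel centres from the top camera, and within 12–15 mm from the side camera. They report the visible surface rather than the axis, so I took the lids' seating from the contact heights and the pictures.
  - From the side, the networks also took the pitcher's lid for the cup and missed the stored skimmer. The pictures show both as described above.

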